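Read the colour of the one-snip test panel

ROBOT

A 6-joint arm with a two-finger parallel gripper is mounted at the origin on a cart in front of the work surface, level with it; the furniture and walls round the work are solid. World frame = base frame: x ahead of the robot, y to its left, z up, the work surface at z = 0. Lengths are in m, angles in rad, forces in N, time in s.
With the tool pointing down it reaches from about 0.325 to 0.775 m from the base axis. Payload 5.5 kg.
Tool frame: the origin (TCP) lies at the very end of the fingers, on their centre line; the grasp point (between the pads) lies 19 mm behind it; z points along the fingers, y is the line along which they close (so a half turn about z gives the same grasp; the last joint's range is limited). The gripper opens to 88 mm and grips with 3 to 60 N. Pads are 20 mm wide; open, the fingers measure 115 mm over their backs; the gripper's body (75 mm by 178 mm) begins 61 mm behind the grasp point.
Start: joints at [-1.175, 0.091, 1.231, -0, 1.82, -0.057], TCP at [0.262, -0.54, 0.223] pointing down, gripper open.
Joint ranges: [-2.87, 2.87], [-0.86, 2.18], [0.17, 2.46], [-1.51, 4.65], [0.06, 2.69], [-2.65, 2.65]. Speed limits (rad/s): [2.57, 2.57, 3.01, 3.14, 3.14, 3.14].

INTERFACE

Orientations are given as [roll, pitch, yaw] about the fixed x, y, z axes, in that order (R = Rz(yaw) Ry(pitch) Rx(roll)).
In Python, from cell import reach, servo_line, move_joints, grip, hold, solve_ik, camera, IKError, finish_job, current_time_s, current_joints, current_joint_vel, current_effort, current_tcp_pos, current_eef_rot, current_ft_force, current_wrist_torque, current_opening, current_gripper_force gives the robot as it stands. Calls block until the motion is done:
- reach(position, orientation): joint-space move of the TCP to a pose.
- servo_line(position, frame=None, rate=0.15, threshold=None): straight line of the TCP; frame=None keeps the orientation; rate is the mean speed in m/s. With threshold (N) it stops when the force on the tool has changed by that much, and returns True; else False.
- move_joints(angles): joint-space move.
- grip(opening, strength=None): opening from 0.0 (shut) to 1.0 (fully open); strength is the grip in N (None keeps the last); returns when the fingers have stopped.
- hold(seconds).
- solve_ik(position, orientation): joint angles nearest the present ones, or None.
- camera(name): name is "side" or "top"; returns a dict with "pixels" (384x512x3 uint8, red, green, blue), "fov_y" (degrees; the focal length in pixels is half the picture's height over the tangent of half this angle, whatever the lens; pixels are square), "cx", "cy" (the principal point, pixels), "k1" (the pictures are not rectified: a ray, as slopes to the right and down, at radius r is drawn at 1 + k1 r^2 times it, then the intrinsics apply), "R" (3x3) and "t" (3): a world point X has camera coordinates R X + t. Camera axes: x right, y down, z forward; pixel columns grow to the right and rows downward; lengths in m; the calibration is good to about 2 mm. A picture is of the moment at which its call begins. There is no depth.
A pose or a line that the arm cannot do raises IKError and nothing moves.
- finish_job(): hands the job in; it is judged then, once.
Readings, each from a call of its own:
- current_time_s(): time.
- current_joints(): joint angles.
- current_joint_vel(): joint speeds.
- current_effort(): joint torques, N m.
- current_tcp_pos(): TCP position.
- current_eef_rot(): TCP orientation.
- current_ft_force(): force on the tool from outside, world axes, zero at the start.
- current_wrist_torque(): the same for the moment, N m.
- current_opening(): opening from 0.0 (shut) to 1.0 (fully open).
- current_gripper_force(): force on a finger pad.
Only numpy, scipy, OpenCV 4.12 (cv2) and the standard library are available. Lean on these libraries where they do the work, as an engineer would, in place of code of your own. Each camera call takes 0.05 s, during which the arm holds its last target. There are 200 camera calls.

TASK

Take the hand-held colour reader out of its dock and set its foot gently and square on the middle of the sprayed test panel that has exactly one corner snipped off, pressing until all three spring pins in the foot are well in, and hold it still there for two seconds so it can take its reading. Do not put the reader on the other panels and do not push any panel out of place or press hard; then stand the reader back upright in its dock, right down on its seat, and let go. Leave the things lying around where they are.

Things in the scene. Friction and masses are not known exactly. Their poses are not given: they have to be found in the camera images.
- reader: Hand-held colour reader, grey, black head and foot, 142 mm tall, about 0.45 kg, upright in the dock. Origin: centre of the foot's flat underside; z up the body; x along the foot, display faces -x. Foot 80 (x) x 60 (y) mm. Grip at z = 44 to 102 mm: 46 mm wide across y (close the fingers along y), 60 along x. Head, z = 102 to 142 mm: 70 x 54. Three spring pins stick 4 mm out of the underside.
- pin_front (a joint): Spring pin of the reader, steel rod 7 mm thick at x = -24, y = 0 mm. 0 = fully out (4 mm proud of the foot), 0.004 = flush. Yields from 1.05 N, flush at 2.45 N. All three together: 3.2 N to start, 5.3 N for half way, 7.4 N until the foot itself meets the panel. Unequal pins mean that the reader is not square.
- pin_left (a joint): Spring pin of the reader at x = 24, y = 14 mm; otherwise as pin_front.
- pin_right (a joint): Spring pin of the reader at x = 24, y = -14 mm; otherwise as pin_front.
- dock: Fixed dock, a black and grey tray 108 (x) x 88 (y) x 26 mm. Origin: centre of its underside; z up. The foot stands on a ledge at z = 16 mm inside a wall with an opening of 88 x 68 mm (4 mm free all round), wall top at z = 26 mm; the middle is recessed so the pins hang free over a white tile. The reader's x lies along the dock's x; it may also stand turned by half a turn.
- rack: Fixed wooden rack 318 mm wide (y), its face sloping 22 degrees, rising away from its front (-x). Origin: on the bench under the middle of the face, which is 68 mm high there. Three panels lie 102 mm apart along y, each on a sprung bed that yields up to 10 mm square to the slope; the springs differ from bed to bed. A ledge 10 mm high stands below the panels, partitions 5 mm high between.
- panel_plain: A sprayed grey sheet-metal panel, 130 x 90 x 3 mm, lying loose on the rack's sloping face. Origin: centre of its underside; z square out of its painted face; x up the slope, y to the left across it. All four corners are square.
- panel_one_snip: The panel to read: a sprayed grey sheet-metal panel, 130 x 90 x 3 mm, lying loose on the rack's slope. Origin: centre of its underside; z square out of its painted face; x up the slope, y to the left across it. One corner is snipped off at 45 degrees, 26 mm along each edge: the upper right one (+x, -y). Its coat is fresh: press with 12 N at most.
- panel_two_snips: A sprayed grey sheet-metal panel, 130 x 90 x 3 mm, lying loose on the rack's sloping face. Origin: centre of its underside; z square out of its painted face; x up the slope, y to the left across it. Both upper corners are snipped off, 26 mm along each edge.
- sanding_block: Blue sanding block, 65 x 110 x 24 mm, lying loose near the bench's front edge; leave it alone. Origin: centre of its underside.
- small_tin: Small paint tin, 70 mm across, 76 mm tall, behind the rack; leave it alone. Origin: centre of its underside.

How it is judged:
By the outcome, as a careful person would: the job done as asked, in the order asked, and still so for the second after the job is handed in, with the robot touching nothing.
It also fails if it takes over 58 s, if anything falls off the work surface, if the arm or the gripper's body presses on something with over 40 N, if the wrist force passes 120 N, or if a joint passes its speed limit or range.

## Working session

There is one attempt and no reset: what is moved stays moved. The work goes in short steps, each a Python script; the robot and the scene stay as the last script left them, time stands still between calls to the robot, and variables do not carry over. Pictures are saved under pics/ and viewed, at most 13 in all, crops included, and the job is handed in when it is done.

```bash
ls; mkdir -p pics; python3 - <<'E'
from cell import *
import cv2,numpy as np,pickle
d={}
for n in("top","side"):
    c=camera(n);d[n]=c
    cv2.imwrite(f"pics/{n}0.png",cv2.resize(c["pixels"][:,:,::-1],(800,600),interpolation=cv2.INTER_CUBIC))
    print(n,c["fov_y"],c["cx"],c["cy"],c["k1"],np.round(c["R"],4).tolist(),c["t"])
pickle.dump(d,open("cams.pkl","wb"))
print(current_time_s(),current_tcp_pos(),current_eef_rot(),current_ft_force())
E
```

```text
pics
top 55.12570280630312 253.73033388762394 191.26460436477308 -0.09476354773991505 [[-0.0062, -1.0, 0.0058], [-0.9788, 0.0049, -0.205], [0.2049, -0.007, -0.9787]] [-0.13509167  0.55149153  0.9399775 ]
side 52.97470329468288 259.58504565720915 192.1586768081485 -0.10648413832133724 [[-0.9999, 0.0027, -0.013], [0.0123, 0.5457, -0.8379], [0.0048, -0.838, -0.5457]] [0.55298489 0.09751358 0.7842126 ]
0.1 [ 0.26238129 -0.53929069  0.22162206] [-3.13984531e+00 -8.61607480e-05  4.52784900e-01] [-1.48609324  0.84060731 -0.24564754]
```

View pics/top0.png

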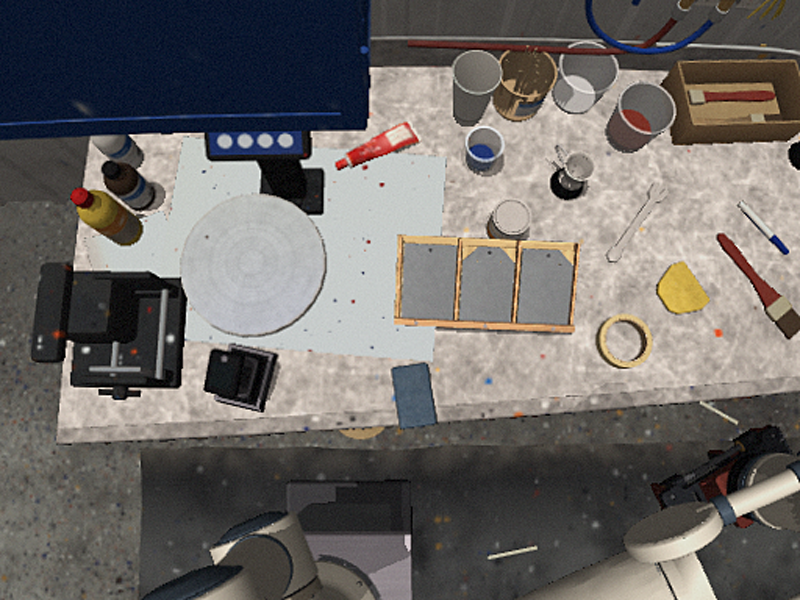

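View pics/side0.png

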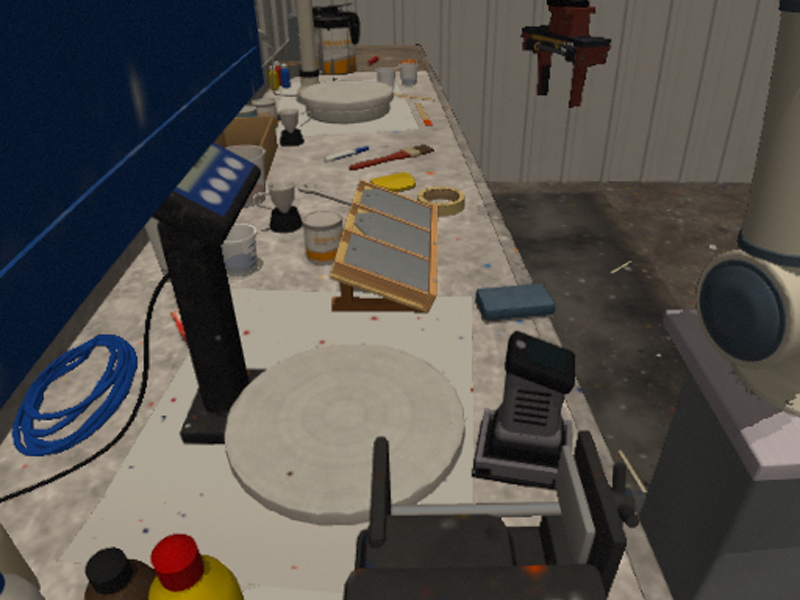

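The top view shows the dock and reader at about (240,378), the rack at (487,283) and the blue block at (414,395). The right panel seems to have one snip and the middle one two. I'll enlarge these areas to measure them.

```bash
python3 - <<'E'
import pickle,cv2,numpy as np
d=pickle.load(open("cams.pkl","rb"))
def crop(n,x,y,w,h,s): return cv2.resize(d[n]["pixels"][y:y+h,x:x+w,::-1],None,fx=s,fy=s,interpolation=cv2.INTER_CUBIC)
a=crop("top",248,146,128,72,6)           # rack
cv2.imwrite("pics/rack.png",a)
b=crop("top",120,210,66,60,6);c=crop("side",295,205,80,110,5)
o=np.zeros((560,800,3),np.uint8);o[:360,:396]=b;o[:550,400:800]=c
cv2.imwrite("pics/dock.png",o)
E
```

```text
(no output)
```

View pics/rack.png

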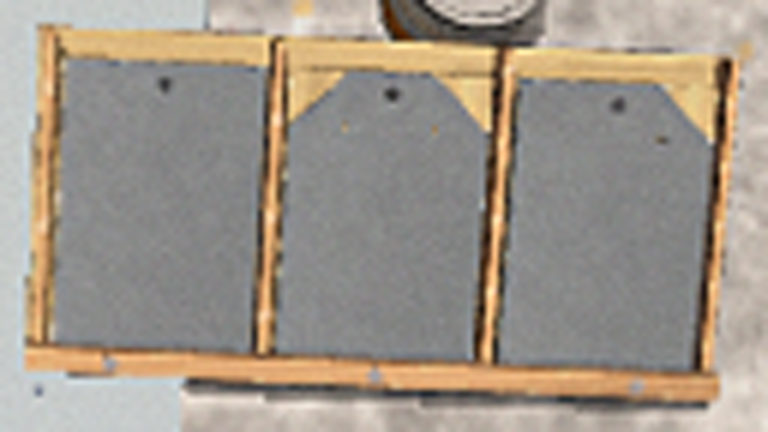

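View pics/dock.png

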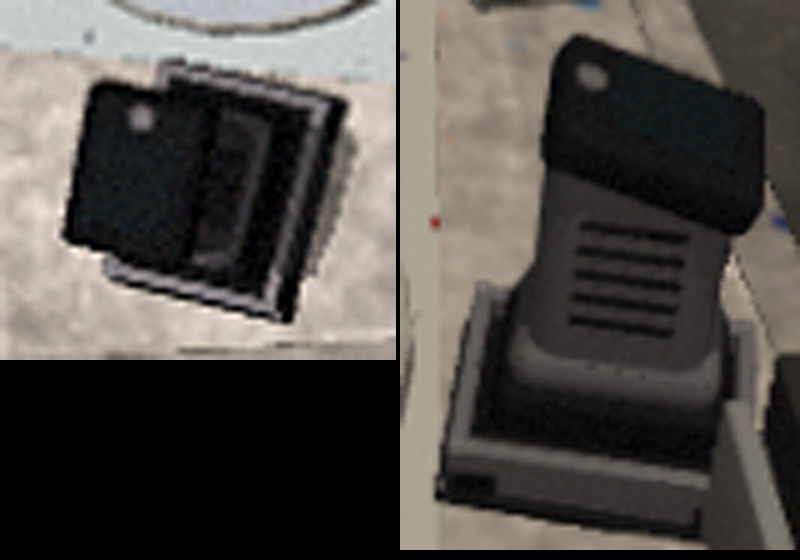

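The right panel has exactly one snip. In the crop its corners are at TL (517,80), BL (497,363), BR (697,370), with the snip from (665,84) to (712,143). The dock rim corners in the top crop are about (165,62), (345,97), (285,320) and (105,270). Next I'll look at the rack from the side and at the finger shape.

```bash
python3 - <<'E'
import pickle,cv2,numpy as np
d=pickle.load(open("cams.pkl","rb"))
def crop(n,x,y,w,h,s): return cv2.resize(d[n]["pixels"][y:y+h,x:x+w,::-1],None,fx=s,fy=s,interpolation=cv2.INTER_CUBIC)
o=np.zeros((600,800,3),np.uint8)
o[:600,:450]=crop("side",208,112,75,100,6)
o[:420,456:786]=crop("side",334,0,55,70,6)
cv2.imwrite("pics/rs.png",o)
E
```

```text
(no output)
```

View pics/rs.png

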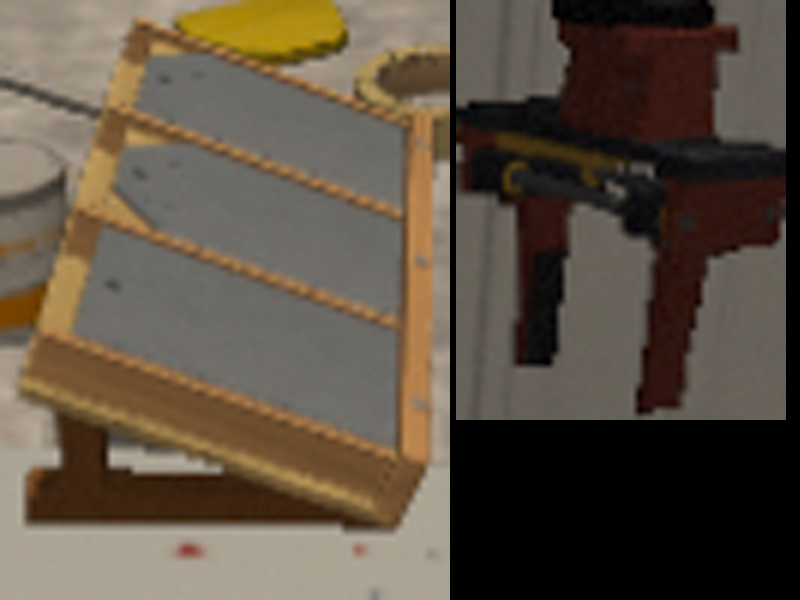

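```bash
cat > vis.py <<'E'
import pickle,cv2,numpy as np
from scipy.optimize import least_squares
from scipy.spatial.transform import Rotation as Ro
d=pickle.load(open("cams.pkl","rb"))
def proj(n,X,d=d):
    c=d[n];f=192/np.tan(np.radians(c["fov_y"]/2))
    K=np.array([[f,0,c["cx"]],[0,f,c["cy"]],[0,0,1]])
    return cv2.projectPoints(np.float64(X).reshape(-1,3),cv2.Rodrigues(np.array(c["R"]))[0],np.float64(c["t"]),K,np.array([c["k1"],0,0,0]))[0][:,0]
def un(p,x0,y0,s): return (np.float64(p)+.5)/s-.5+[x0,y0]
def T(p,yaw,pitch,X): return np.array(p)+Ro.from_euler("ZY",[yaw,pitch]).apply(X)
def draw(img,n,X,x0,y0,s,col=(0,255,0)):
    p=(proj(n,X)-[x0,y0]+.5)*s-.5
    cv2.polylines(img,[np.int32(np.round(p*8))],True,col,1,cv2.LINE_AA,3)
def rect(a,b,z,ox=0): return np.array([[a/2+ox,b/2,z],[a/2+ox,-b/2,z],[-a/2+ox,-b/2,z],[-a/2+ox,b/2,z]])
E
cat > fit.py <<'E'
from vis import *
P=np.array([[65,45,3],[-65,45,3],[-65,-45,3],[65,-19,3],[39,-45,3]])/1e3
top=un([[517,80],[497,363],[697,370],[665,84],[712,143]],248,146,6)
sid=un([[133,112],[404,210],[408,128]],208,112,6)
def res(v,zf=None):
    W=T(v[:3],v[3],-np.radians(v[4]),P)
    return np.r_[(proj("top",W)-top).ravel(),(proj("side",W[:3])-sid).ravel()*.5,(v[4]-22)*2]
r=least_squares(res,[.5,-.35,.07,0,22]);print("panel",r.x.round(4),res(r.x).round(2))
D=rect(.108,.088,.026)
topd=un([[165,62],[335,95],[282,312]],120,210,6);sd=un(np.array([[480,285],[452,440]])-[400,0],295,205,5)
def rd(v): 
    W=T([v[0],v[1],0],v[2],0,D);return np.r_[(proj("top",W[:3])-topd).ravel(),(proj("side",W[[1,0]])-sd).ravel()]
q=least_squares(rd,[.35,.2,-.26]);print("dock",q.x.round(4),rd(q.x).round(2))
pickle.dump((r.x,q.x),open("fit.pkl","wb"))
def crop(n,x,y,w,h,s): return np.ascontiguousarray(cv2.resize(d[n]["pixels"][y:y+h,x:x+w,::-1],None,fx=s,fy=s,interpolation=cv2.INTER_CUBIC))
a=crop("top",120,210,66,60,6);b=crop("side",295,205,80,110,4)
c=crop("top",325,150,50,62,5);e=crop("side",225,112,56,42,6)
G,Rr,Y=(0,255,0),(0,0,255),(0,255,255)
dk=lambda X:T([q.x[0],q.x[1],0],q.x[2],0,X)
for im,n,x,y,s in((a,"top",120,210,6),(b,"side",295,205,4)):
    for X,col in((rect(.108,.088,.026),G),(rect(.108,.088,0),Rr),(rect(.088,.068,.026),Y),(rect(.07,.054,.158),G),(rect(.08,.06,.016),(255,0,255))): draw(im,n,dk(X),x,y,s,col)
for im,n,x,y,s in((c,"top",325,150,5),(e,"side",225,112,6)): draw(im,n,T(r.x[:3],r.x[3],-np.radians(r.x[4]),P[[0,1,2,4,3]]),x,y,s)
o=np.zeros((600,800,3),np.uint8)
o[:360,:396]=a;o[:440,400:720]=b;o[360:,:250]=c[:240];
o[348:,450:786]=e[:252]
cv2.imwrite("pics/ov.png",o)
E
python3 fit.py
```

```text
panel [ 0.5698 -0.3963  0.0677 -0.0391 21.9899] [ 0.41 -0.16  0.43  0.14 -0.49  0.   -0.66  0.06  0.23  0.21  0.06 -0.15
 -0.14 -0.08 -0.42 -0.06 -0.02]
dock [ 0.4171  0.1305 -0.2043] [-1.67 -0.45  0.56  0.43  0.16  3.16 -1.28 -2.79 -0.85  1.83]
```

View pics/ov.png

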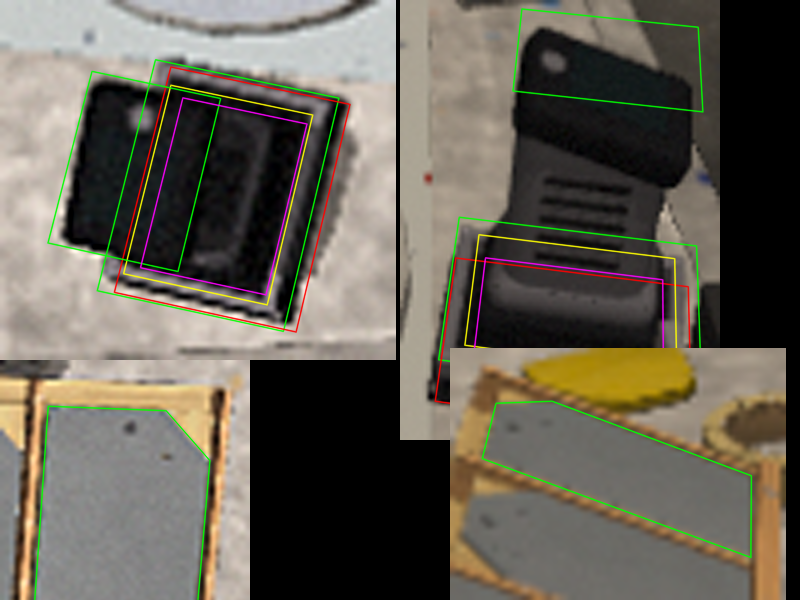

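The panel fit is within half a pixel: centre (0.570, -0.396), slope 22°. The dock base (red) fits, but the grey rim is smaller than the base outline. I'll refine the dock fit from a brighter zoom.

```bash
python3 - <<'E'
from vis import *
def crop(n,x,y,w,h,s): 
    im=np.clip((d[n]["pixels"][y:y+h,x:x+w,::-1]/255.)**.5*255*1.1,0,255).astype(np.uint8)
    return cv2.resize(im,None,fx=s,fy=s,interpolation=cv2.INTER_CUBIC)
o=np.zeros((600,800,3),np.uint8)
a=crop("top",128,216,53,50,8);o[:400,:424]=a
b=crop("side",298,205,46,100,6)
o[:600,430:706]=b
for k in range(0,800,50):
    cv2.putText(o,str(k),(k,598 if k<430 else 10),0,.3,(255,255,255)); cv2.putText(o,str(k),(710,k+4),0,.3,(255,255,255))
    if k<600: cv2.line(o,(700,k),(706,k),(0,255,0)); cv2.line(o,(0,k),(5,k),(0,255,0))
cv2.imwrite("pics/dz.png",o)
E
```

```text
(no output)
```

View pics/dz.png

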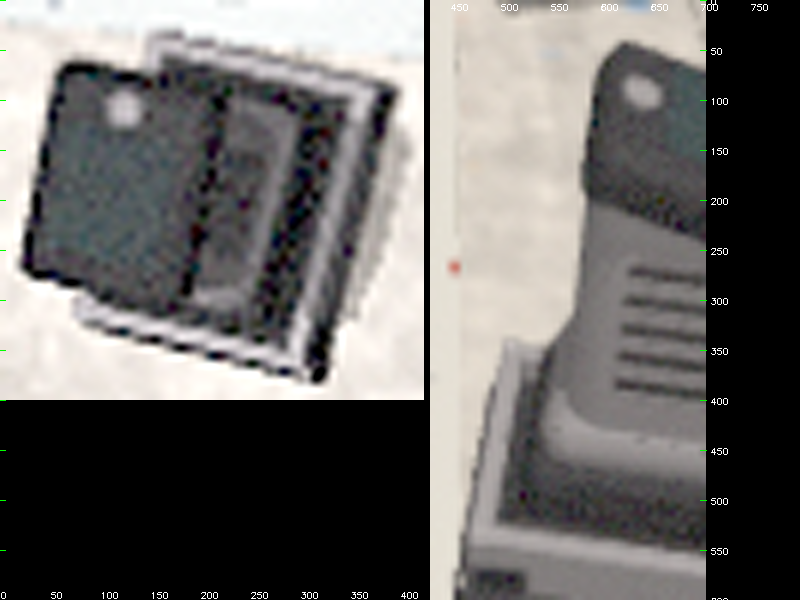

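```bash
python3 - <<'E'
from vis import *
ut=lambda p:un(p,128,216,8)
us=lambda p:un(np.array(p)-[430,0],298,205,6)
# (cam, obs, kind, corner idx)
obs=[("top",ut([155,38]),"o",0),("top",ut([380,85]),"o",1),("top",ut([303,368]),"o",2),
("top",ut([350,103]),"i",1),("top",ut([290,345]),"i",2),("top",ut([398,90]),"b",1),("top",ut([322,382]),"b",2),
("side",us([503,340]),"o",1),("side",us([470,540]),"o",0),("side",us([498,522]),"i",0)]
def res(v):
    k={"o":rect(v[3],v[4],.026),"i":rect(.088,.068,.026),"b":rect(.108,.088,v[5])}
    return np.concatenate([proj(n,T([v[0],v[1],0],v[2],0,k[t][i:i+1]))[0]-u for n,u,t,i in obs]+[[(v[5]-.002)*200]])
r=least_squares(res,[.417,.13,-.2,.1,.08,.002],loss="soft_l1")
print(r.x.round(4),res(r.x).round(2).reshape(-1) )
a,b=pickle.load(open("fit.pkl","rb"));pickle.dump((a,r.x),open("fit.pkl","wb"))
# foot of reader / head check
for z in(.118,.158): print(z,(proj("top",T([r.x[0],r.x[1],0],r.x[2],0,rect(.07,.054,z)))-[128,216]+.5)*8)
E
```

```text
[ 0.4203  0.1319 -0.2135  0.1     0.0822  0.0019] [-1.13 -0.49 -0.79 -0.14 -0.07  0.39 -0.05 -0.8  -0.42  0.51  0.06 -0.96
  0.21  0.43  0.14 -0.67  0.42 -0.69 -0.19 -0.31 -0.03]
0.118 [[ 95.13209431  52.36614445]
 [259.0851946   88.52537914]
 [203.03867902 308.65512248]
 [ 37.37119977 270.88634869]]
0.158 [[ 55.869181    35.97851808]
 [226.70406395  73.68460345]
 [167.72104422 303.46951464]
 [ -4.95992407 263.97118902]]
```

```bash
python3 - <<'E'
from vis import *
c=d["side"];f=192/np.tan(np.radians(c["fov_y"]/2));R=np.array(c["R"]);t=np.array(c["t"])
K=np.array([[f,0,c["cx"]],[0,f,c["cy"]],[0,0,1]])
for p in([582,435],[380,437],[560,455]):
    q=cv2.undistortPoints(np.array([[p]],float)*.64,K,np.array([c["k1"],0,0,0]))[0,0]
    ray=R.T@np.r_[q,1];C=-R.T@t
    for z in(.05,.1,.15,.2):
        X=C+ray*(z-C[2])/ray[2];print(p,X.round(3),(proj("top",X)[0]/.64).round(0))
from cell import *
a,b=pickle.load(open("fit.pkl","rb"))
x,y,yw=b[:3]
print(solve_ik([x,y,.116],[np.pi,0,yw]),solve_ik([x,y,.26],[np.pi,0,yw]))
Rn=Ro.from_euler("ZY",[a[3],-np.radians(22)])
Rt=(Rn*Ro.from_euler("x",np.pi));e=Rt.as_euler("xyz");print(e)
n=Rn.apply([0,0,1]);pc=a[:3]+n*.003
for h in(.1,.14,.2):
    print(solve_ik(pc+n*h,e))
E
```

```text
[582, 435] [0.365 0.153 0.05 ] [226. 408.]
[582, 435] [0.385 0.201 0.1  ] [189. 395.]
[582, 435] [0.404 0.249 0.15 ] [148. 380.]
[582, 435] [0.424 0.297 0.2  ] [104. 364.]
[380, 437] [0.58 0.15 0.05] [233. 284.]
[380, 437] [0.576 0.199 0.1  ] [197. 280.]
[380, 437] [0.573 0.247 0.15 ] [157. 275.]
[380, 437] [0.57  0.296 0.2  ] [114. 269.]
[560, 455] [0.395 0.18  0.05 ] [211. 390.]
[560, 455] [0.411 0.225 0.1  ] [175. 378.]
[560, 455] [0.427 0.27  0.15 ] [136. 365.]
[560, 455] [0.444 0.316 0.2  ] [ 93. 351.]
[ 2.26880057e-01 -3.45038696e-01  1.81908435e+00 -4.44089210e-16
  1.66754700e+00  2.01121680e+00] [ 2.26880057e-01 -3.24800745e-01  1.54820922e+00 -4.44089210e-16
  1.91818418e+00  2.01121680e+00]
[ 3.14159265 -0.38397244 -0.03906956]
[-0.83259305 -0.02004308  1.49423486  0.27450813  1.39786575  0.76663672]
[-0.85211983 -0.05401278  1.46187947  0.27711621  1.46695596  0.76605875]
[-0.88287227 -0.09144375  1.39925449  0.28368689  1.57141811  0.76484927]
```

```bash
cat > h.py <<'E'
from vis import *
from cell import *
a,b=pickle.load(open("fit.pkl","rb"))
def ft(n=10):
    o=[]
    for _ in range(n): hold(.02);o.append(current_ft_force())
    return np.mean(o,0),np.std(o,0)
E
python3 - <<'E'
from h import *
x,y,yw=b[:3];e=[np.pi,0,yw]
j=solve_ik([x,y,.26],e);print(j)
reach([x,y,.26],e);print(current_time_s(),current_tcp_pos(),ft())
print(servo_line([x,y,.117],rate=.12,threshold=5),current_tcp_pos())
grip(0.,30);print(current_opening()*88,current_gripper_force(),current_time_s())
print(current_tcp_pos(),current_eef_rot(),ft())
for n in("top","side"):
    c=camera(n);p=c["pixels"][:,:,::-1]
    q=p[190:290,100:220] if n=="top" else p[170:320,280:400]
    globals()[n]=np.clip((cv2.resize(q,None,fx=4 if n=="top" else 3.3,fy=4 if n=="top" else 3.3)/255.)**.6*255,0,255)
o=np.zeros((500,800,3));
t=cv2.resize(top,(400,333));o[:333,:400]=t;o[:495,400:796]=side
cv2.imwrite("pics/gr.png",o)
E
```

```text
[ 2.26880057e-01 -3.24800745e-01  1.54820922e+00 -4.44089210e-16
  1.91818418e+00  2.01121680e+00]
2.55 [0.42051192 0.13149758 0.25989209] (array([ 0.10940184, -0.30091304, -0.00138882]), array([0.68316555, 0.5162557 , 0.66021473]))
False [0.42079523 0.13205165 0.11796022]
54.412538355982534 29.881475865840912 4.6833
[0.42043818 0.13218927 0.11720272] [-3.14094075e+00 -3.38829894e-04 -2.13300520e-01] (array([0.24367132, 1.58593317, 0.87616145]), array([0.30058138, 0.41289267, 0.46183339]))[ WARN:0@10.479] global loadsave.cpp:1063 imwrite_ Unsupported depth image for selected encoder is fallbacked to CV_8U.
```

View pics/gr.png

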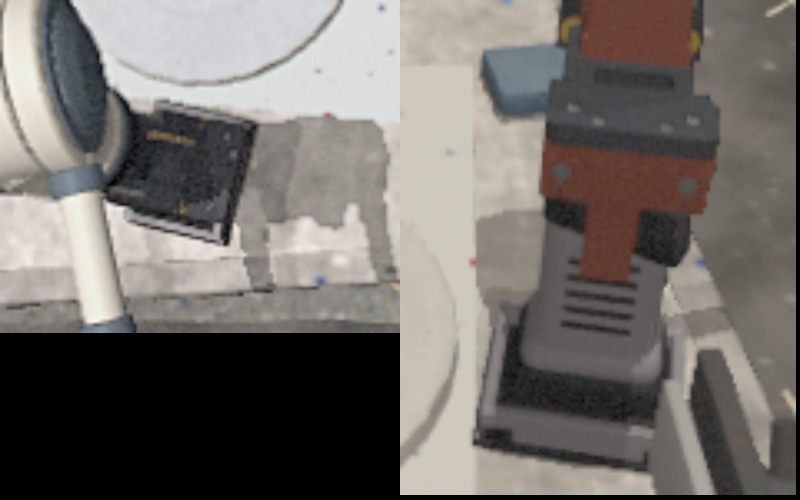

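```bash
cat >> h.py <<'E'
Rn=Ro.from_euler("ZY",[a[3],-np.radians(22)]);n=Rn.apply([0,0,1]);e2=(Rn*Ro.from_euler("x",np.pi)).as_euler("xyz")
pc=a[:3]+n*.003
E
python3 - <<'E'
from h import *
p=current_tcp_pos();r=current_eef_rot();np.save("grasp.npy",np.r_[p,r])
servo_line([p[0],p[1],.31],rate=.12)
print("lifted",current_opening()*88,ft(20))
reach(pc+n*.23,e2);hold(.3)
print(current_time_s(),current_tcp_pos()-(pc+n*.23),current_eef_rot()-e2,ft(20),current_opening()*88)
servo_line(pc+n*.125,rate=.1);hold(.3)
print(current_time_s(),current_tcp_pos()-(pc+n*.125),ft(20),current_wrist_torque())
c=camera("top")["pixels"][:,:,::-1];s=camera("side")["pixels"][:,:,::-1]
o=np.zeros((500,800,3),np.uint8)
o[:400,:400]=cv2.resize(c[130:230,270:370],(400,400),interpolation=2)
o[:500,400:800]=cv2.resize(s[80:205,200:300],(400,500),interpolation=2)
cv2.imwrite("pics/hov.png",o)
E
```

```text
lifted 53.95988544780055 (array([-0.08342519, -0.01611769, -4.93605065]), array([0.50924862, 0.66050433, 0.56622961]))
9.25 [0.00034919 0.0005147  0.00014141] [-1.57851997e-04 -9.76506150e-05  9.94567475e-04] (array([-0.05310983,  0.16518241, -4.6117496 ]), array([0.41339872, 0.44090953, 0.45452262])) 54.20413535060168
11.0833 [-3.61436345e-05 -1.58569501e-04  5.04275110e-04] (array([-0.00734571, -0.01129137, -4.61586241]), array([0.40806164, 0.53273965, 0.65730204])) [ 0.0796729   0.54752988 -0.05775533]
```

View pics/hov.png

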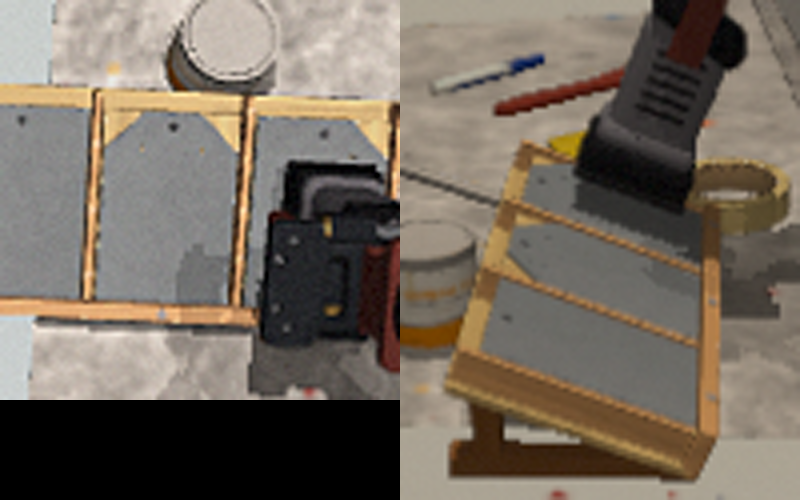

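The reader is square over the panel and centred on it. I'll lower it in small, force-checked steps.

```bash
python3 - <<'E'
from h import *
f0=ft(20)[0]@n
t=servo_line(pc+n*.107,rate=.03,threshold=3)
h=(current_tcp_pos()-pc)@n;print(t,h)
log=[]
while h>.085:
    F=ft(12)[0]@n-f0
    log.append((round(h*1e3,2),round(F,2)))
    if F>7.9:break
    h-=.001 if F<1 else .0006
    servo_line(pc+n*h,rate=.01)
print(log,current_time_s(),current_wrist_torque())
for _ in range(4): print((ft(30)[0]-0)@n-f0,end=" ")
print(current_time_s(),current_tcp_pos(),(current_tcp_pos()-pc)@n,ft(10)[0],current_opening()*88)
c=camera("top")["pixels"][:,:,::-1];s=camera("side")["pixels"][:,:,::-1]
o=np.zeros((500,800,3),np.uint8)
o[:400,:400]=cv2.resize(c[130:230,270:370],(400,400),interpolation=2)
o[:500,400:800]=cv2.resize(s[80:205,200:300],(400,500),interpolation=2)
cv2.imwrite("pics/press.png",o)
E
```

```text
False 0.10703781959460229
[(np.float64(107.04), np.float64(-0.12)), (np.float64(106.04), np.float64(0.06)), (np.float64(105.04), np.float64(1.27)), (np.float64(104.44), np.float64(3.99)), (np.float64(103.84), np.float64(4.72)), (np.float64(103.24), np.float64(4.88)), (np.float64(102.64), np.float64(5.13)), (np.float64(102.04), np.float64(5.82)), (np.float64(101.44), np.float64(5.79)), (np.float64(100.84), np.float64(5.91)), (np.float64(100.24), np.float64(6.54)), (np.float64(99.64), np.float64(6.59)), (np.float64(99.04), np.float64(7.01)), (np.float64(98.44), np.float64(7.19)), (np.float64(97.84), np.float64(7.98))] 19.1 [-0.26837695  0.60595578 -0.13605925]
7.750992563029721 7.654296567185288 7.9237184042352675 7.798347781582066 21.1 [ 0.53209785 -0.39481477  0.16123944] 0.09783674988185637 [-3.33228982 -0.81016533  2.45293868] 54.32709911262054
```

View pics/press.png

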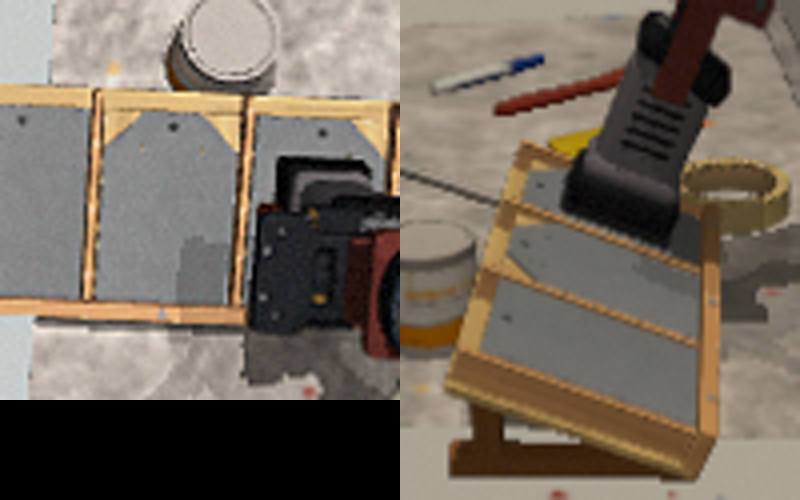

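The foot is flat and in the middle of the panel, with all pins in at about 7.8 N. I'll hold a little longer, then lift off and put the reader back at the recorded dock pose.

```bash
python3 - <<'E'
from h import *
hold(.6);print("F",ft(10)[0])
servo_line(pc+n*.112,rate=.02)
servo_line(pc+n*.23,rate=.12)
g=np.load("grasp.npy");p,r=g[:3],g[3:]
reach([p[0],p[1],.31],r)
servo_line([p[0],p[1],.150],rate=.12);hold(.3)
f0=ft(20)[0]
q=current_tcp_pos();print(current_time_s(),q-p,current_eef_rot()-r,f0,current_opening()*88)
hit=servo_line([p[0],p[1],p[2]+.002],rate=.03,threshold=4)
print(hit,current_tcp_pos()-p,ft(15)[0]-f0)
if not hit:
    hit=servo_line([p[0],p[1],p[2]-.002],rate=.01,threshold=3)
    print(hit,current_tcp_pos()-p,ft(15)[0]-f0)
print(current_time_s())
E
```

```text
F [-3.43107732 -1.42717836  2.41298709]
28.15 [-2.16320176e-05  9.63280938e-06  3.27831114e-02] [-3.31336576e-05  1.04266301e-04  4.76300016e-05] [ 0.16379446  0.02612981 -4.75635188] 54.12715657169046
False [1.42419636e-04 4.16977130e-05 2.29964592e-03] [-0.45540218 -0.16831484  0.15385612]
True [ 1.43294313e-04  1.12763271e-04 -1.13537603e-05] [ 0.17710426  0.54863354 10.91638425]
30.1417
```

```bash
python3 - <<'E'
from h import *
p=np.load("grasp.npy")[:3]
servo_line([p[0],p[1],p[2]],rate=.01)
grip(1.0);hold(.2);print(current_opening(),ft(10)[0])
servo_line([p[0],p[1],.30],rate=.12)
move_joints([-1.175,0.091,1.231,0,1.82,-0.057]);print(current_time_s(),ft(10)[0])
c=camera("top")["pixels"][:,:,::-1];s=camera("side")["pixels"][:,:,::-1]
o=np.zeros((600,800,3),np.uint8)
o[:300,:400]=cv2.resize(c[210:270,120:200],(400,300),interpolation=2)
o[300:,:400]=cv2.resize(c[140:215,250:370],(400,300),interpolation=2)
o[:600,400:800]=cv2.resize(s[100:310,200:380],(400,600),interpolation=2)
cv2.imwrite("pics/end.png",o)
d0=np.abs(c[210:270,120:186].astype(int)-d["top"]["pixels"][210:270,120:186,::-1]).mean();print(d0)
E
```

```text
1.002289260652448 [-0.05757148 -0.04366726  0.18986144]
35.7333 [ 0.10871553 -0.11179945  0.16806008]
3.7164141414141416
```

View pics/end.png

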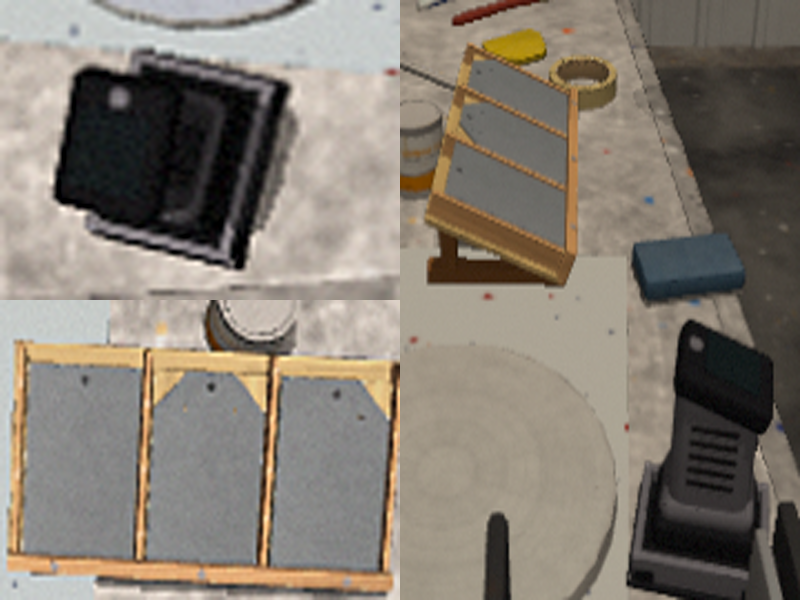

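The reader is seated upright in the dock, and the panels and other items look undisturbed.

```bash
python3 -c "
from cell import *
print(finish_job(),current_time_s())"
```

```text
the job is handed in; nothing more can be done
the job is handed in; nothing more can be done
```

I read the one-snip panel at about 7.8 N for just over 2 s, stood the reader back on its dock seat and let go, and handed the job in at about 36 s; no verdict came back.

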